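Hold a spring clip gaping round the bare edge of a gel cassette

TASK

A gel cassette stands upright in its casting stand, and a thumbscrew clamp already holds one of its two upright side edges. Pick up the spring clip that lies on the bench, squeeze its handles until the jaws are fully open, and hold it gaping around the cassette's other, bare side edge about half-way up, level and square to the edge, one jaw in front of the plates and one behind with neither touching. Do not knock the cassette or clamp and leave the other things where they are; finish while still holding the clip open there, without letting it close.

Things in the scene. Friction and masses are not known exactly. Their poses are not given: they have to be found in the camera images.
- clip: spring clip of two bare steel levers on a pivot pin, lying on its side: levers open horizontally. 28 mm high, 105 long, 0.1 kg; closed, 54 mm wide at the handle ends, 44 at clip_grip. Origin: pivot axis at the underside. x: from pivot to mouth (46 mm; handles reach 59 mm to -x); y: opening direction; z: pivot axis, up. Dark lips 8 mm long; throat free 40 mm deep from lip ends to pivot pin
- clip_grip (a point): middle of the clip between its handles, where to squeeze: 40 mm behind the pivot (-x of the clip), half-way up (14 mm over the underside). The handles' outer faces are flat, 40 mm long, 28 mm high; at the open stop they are parallel and 26 mm apart
- clip_mouth (a point): point midway between the ends of the two lips, 46 mm ahead of the pivot (86 mm ahead of clip_grip along the clip's x), half-way up; it stays on the clip's middle plane at any opening
- clip_arm_a (a joint): how far each lever of the clip is opened, rad (both levers move alike): 0 closed (lips 2 mm apart), 0.26 at the open stop (lips 25 mm apart). A spring closes it: squeezing the handles at clip_grip needs about 5 N to start and 13 N to reach the stop; any grip from 20 N up holds it at the stop
- cassette: casting stand with gel cassette, fixed. Origin: bench level, under the middle. Grey base 70 x 136 x 12 mm with slot jaws 90 mm wide up to 31 mm height; in it stands the cassette: white plate (far, +x), glass plate (near, -x), spacers between: 8 mm thick in all (x), 110 wide (y), from 12 to 133 mm height. x: square to the plates; y: along them; z: up
- cassette_edge_left (a point): on the cassette's side edge at +y (to the left as the robot sees it), in the middle of its 8 mm thickness, 75 mm above the bench; axes as the cassette's
- cassette_edge_right (a point): the same on the cassette's side edge at -y (to the right)
- clamp: the thumbscrew clamp already fixed on one of the two side edges (left or right): aluminium block 28 x 24 x 30 mm, black thumb wheel to the front, centred on the edge line, from 60 to 90 mm height. Origin: middle of its underside; axes as the cassette's
- clamp_center (a point): centre of the clamp block, 75 mm above the bench
- timer_center (a point): bench timer, 68 x 64 x 19 mm, loose bystander; its centre
- bottle_100_center (a point): small capped bottle, diameter 56, 110 mm tall, loose bystander; its centre
- tape_roll_center (a point): roll of tape lying flat, diameter 96, 18 mm high, loose bystander; its centre
- comb_1_center (a point): gel comb lying flat, 40 x 80 x 9 mm, loose bystander; its centre

How it is judged:
By the outcome, as a careful person would: the job done as asked, in the order asked, and still so for the second after the job is handed in, while the arm keeps its last pose, push and grip.
It also fails if it takes over 38 s, if anything falls off the work surface, if the arm or the gripper's body presses on something with over 40 N, if the wrist force passes 120 N, or if a joint passes its speed limit or range.

ROBOT

A 6-joint arm with a two-finger parallel gripper is mounted at the origin on a cart in front of the work surface, level with it; the furniture and walls round the work are solid. World frame = base frame: x ahead of the robot, y to its left, z up, the work surface at z = 0. Lengths are in m, angles in rad, forces in N, time in s.
With the tool pointing down it reaches from about 0.35 to 0.975 m from the base axis. Payload 17.4 kg.
Tool frame: the origin (TCP) lies at the very end of the fingers, on their centre line; the grasp point (between the pads) lies 19 mm behind it (robot.grip_depth is the distance from the TCP to the grasp point, in m); z points along the fingers, y is the line along which they close (so a half turn about z gives the same grasp; the last joint's range is limited). The gripper opens to 85 mm and grips with 20 to 120 N. Pads are 22 mm wide; open, the fingers measure 114 mm over their backs; the gripper's body (76 mm by 85 mm) begins 54 mm behind the grasp point. The pads swing forward as they close: fully open they stand 13 mm farther back than shut.
Start: joints at [-1.374, 0.116, 1.442, -0, 1.584, -0.038], TCP at [0.157, -0.656, 0.231] pointing down, gripper open.
Joint ranges: [-2.83, 2.83], [-0.83, 2.19], [0.07, 2.5], [-1.14, 4.28], [0.01, 3], [-2.97, 2.97]. Speed limits (rad/s): [1.89, 1.89, 2.22, 3.14, 3.14, 3.14].

INTERFACE

Orientations are given as a unit quaternion [x, y, z, w].
In Python, from workcell import status, optics, robot gives the robot as it stands.
- The arm moves only by the tool jog_arm, never from a script. Its argument "series" is a list of rows, each an object of numbers: "fingers": the opening in per cent of the stroke, from 0 (shut) to 100 (fully open); "tx", "ty", "tz": the shift along the tool's x, y, z normalised to -1 to 1, where 1 is 200 mm; "turn": the turn about the tool's z normalised to -1 to 1, where 1 is 360 degrees. A call has 1 to 5 rows; each row is the pose to reach, as a shift and turn from the pose commanded when the call began, along the tool's axes at that moment, turning the shorter way round; what a row does not reach only later rows make up. A row lasts 1/12 s, in which the tool goes at most 41.7 mm and 7.16 degrees, less where a joint would pass 70% of its speed; a pose out of reach is approached as far as the arm can. A call with a number of a shift or a turn outside -1 to 1 is refused whole. A call with a gripper value outside its range is refused whole. The fingers move at their own pace and stop on an object; "force" is the grip in N (left out, the last holds). Time passes only in rows, so rows that repeat a pose let the fingers close. It gives the time, the measured TCP pose, the force, the opening and the grip force at its end, in the units of the state.
- status.observe(): the state, without advancing time (a new reading comes with each control period).
- optics.camera(name): name is "scene" or "top" or "wrist"; returns (picture, depth): 384x512x3 uint8, red, green, blue; 384x512 float32, m along the optical axis (not along the pixel's ray), 0 where there is no reading.
- optics.get_calibration(name): a dict with "fx", "fy", "cx", "cy" (pixels), "R" (3x3) and "t" (3): a world point X has camera coordinates R X + t. Camera axes: x right, y down, z forward; pixel columns grow to the right and rows downward; lengths in m; the calibration is good to about 2 mm. A picture is of the moment at which its call begins: read the wrist's pose just before it. get_calibration takes no time and is no camera call; for the wrist camera it gives the pose at the moment of the call.
- robot.hand_in(): hands the job in; it is judged then, once.
The state is a dict: "time": time; "joint_positions": joint angles; "joint_velocities": joint speeds; "tau": joint torques, N m; "position": TCP position; "tool_rot": TCP orientation; "force": force on the tool from outside, world axes, zero at the start; "torque": the same for the moment, N m; "finger_gap": finger opening in m; "grasp_force": force on a finger pad.
Only numpy, scipy, OpenCV 4.12 (cv2) and the standard library are available. Lean on these libraries where they do the work, as an engineer would, in place of code of your own. Each camera call takes 0.05 s, during which the arm holds its last target. There are 200 camera calls.

## Working session

There is one attempt and no reset: what is moved stays moved. The work goes in short steps, Python scripts to look and compute and a tool call to move; the robot and the scene stay as the last step left them, time stands still between calls to the robot, and variables do not carry over. Pictures are saved under pics/ and viewed, at most 10 in all, crops included, and the job is handed in when it is done.

Besides the shell and the picture viewer there is one more tool, called after "Emit:" as name(argument=value, ...) on one line, values as JSON. jog_arm: Moves the arm, as the interface text tells. Scaled input: -1 to 1 covers 200 mm each way for a shift and 360 degrees each way for a turn. Its arguments: {"type":"object","properties":{"series":{"type":"array","items":{"type":"object","properties":{"fingers":{"type":"number"},"tx":{"type":"number"},"ty":{"type":"number"},"tz":{"type":"number"},"turn":{"type":"number"}}}},"force":{"type":"number"}},"required":["series"]}

```bash
mkdir -p pics; ls
python3 - <<'E'
from workcell import status, optics, robot
import cv2,numpy as np
s=status.observe();print(s['time'],s['position'],s['tool_rot'],s['finger_gap'])
for n in('scene','top'):
    p,d=optics.camera(n);np.savez('pics/%s0.npz'%n,p=p,d=d);cv2.imwrite('pics/%s0.png'%n,p[:,:,::-1])
    k=optics.get_calibration(n);print(n,k)
a=[cv2.imread('pics/%s0.png'%n) for n in('scene','top')]
E
```

```text
pics
0.0 [ 0.15700294 -0.65629896  0.23054234] [ 9.93116195e-01  1.17131908e-01 -2.76467886e-05 -5.81226821e-04] 0.08512095994299415
scene {'fx': 398.32620377337895, 'fy': 398.32620377337895, 'cx': 255.3715727952306, 'cy': 193.38944647318596, 'R': array([[-0.77821807, -0.62790655, -0.01048812],
       [-0.42947935,  0.54432665, -0.72059418],
       [ 0.45817477, -0.55627498, -0.69327774]]), 't': array([0.42163506, 0.25842999, 0.83141539])}
top {'fx': 383.3858448583401, 'fy': 383.3858448583401, 'cx': 256.0207527738875, 'cy': 189.12836531484498, 'R': array([[-0.02640582, -0.99962612,  0.00709547],
       [-0.98629632,  0.02489604, -0.16309432],
       [ 0.1628567 , -0.01130487, -0.98658497]]), 't': array([0.04306793, 0.52802051, 1.05844946])}
```

View pics/top0.png

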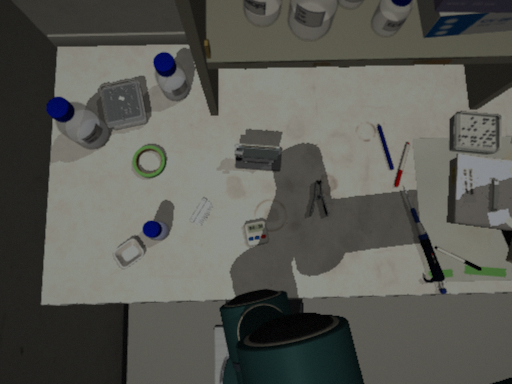

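View pics/scene0.png

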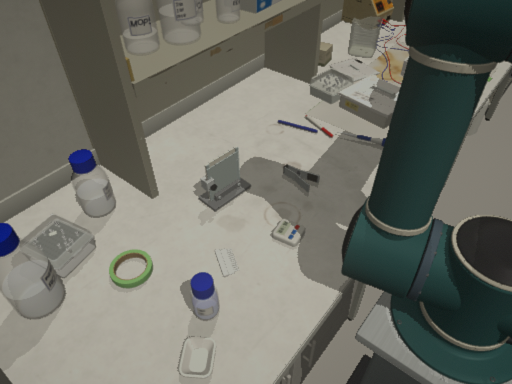

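```bash
cat > h.py <<'E'
import numpy as np,cv2
from workcell import status,optics,robot
def pts(d,k):
    v,u=np.mgrid[:d.shape[0],:d.shape[1]]
    c=np.stack([(u-k['cx'])/k['fx']*d,(v-k['cy'])/k['fy']*d,d],-1)
    return (c-k['t'])@k['R']
def proj(X,k):
    c=np.asarray(X)@k['R'].T+k['t'];return c[...,:2]/c[...,2:]*k['fx']+[k['cx'],k['cy']]
E
python3 - <<'E'
from h import *
f={n:np.load('pics/%s0.npz'%n) for n in('scene','top')}
k={n:optics.get_calibration(n) for n in f}
c=[cv2.resize(f['top']['p'][115:225,225:345],None,fx=5,fy=5,interpolation=2)[:,:400] ,]
a=cv2.resize(f['top']['p'][120:230,225:340],(400,383),interpolation=2);b=cv2.resize(f['scene']['p'][140:250,190:330],(400,314),interpolation=2)
im=np.zeros((383,800,3),np.uint8);im[:,:400]=a;im[:314,400:]=b
cv2.imwrite('pics/c1.png',cv2.convertScaleAbs(im,alpha=1.6)[:,:,::-1])
for n in f:
    P=pts(f[n]['d'],k[n]);bad=f[n]['d']==0
    tall=(P[...,2]>0.1)&(P[...,2]<.14)&~bad&(abs(P[...,0]-.6)<.25)&(abs(P[...,1])<.3)
    Q=P[tall];print(n,'tall',len(Q),Q.min(0) if len(Q) else 0,Q.max(0) if len(Q) else 0)
P=pts(f['top']['d'],k['top']);S=P[170:225,300:335];m=(S[...,2]>.012)&(S[...,2]<.06)
print(S[m].mean(0),m.sum())
for v in range(175,222,4):
    q=S[v-170][m[v-170]]; print(v,len(q),q.min(0).round(3) if len(q) else '',q.max(0).round(3) if len(q) else '')
print('bench',np.median(P[200:230,180:190,2]))
E
```

```text
scene tall 1193 [ 0.40829907 -0.03155725  0.10004351] [0.84987306 0.29968766 0.13995257]
top tall 728 [ 0.39927946 -0.03526262  0.10005176] [0.84997241 0.29983953 0.13998597]
[ 0.50095086 -0.15410187  0.02501038] 201
175 0  
179 0  
183 6 [ 0.545 -0.165  0.016] [ 0.547 -0.146  0.031]
187 5 [ 0.533 -0.163  0.015] [ 0.536 -0.145  0.03 ]
191 4 [ 0.521 -0.163  0.016] [ 0.524 -0.145  0.03 ]
195 9 [ 0.509 -0.165  0.021] [ 0.511 -0.143  0.031]
199 9 [ 0.497 -0.167  0.013] [ 0.5   -0.139  0.031]
203 4 [ 0.485 -0.169  0.022] [ 0.487 -0.136  0.032]
207 5 [ 0.474 -0.175  0.02 ] [ 0.476 -0.133  0.031]
211 5 [ 0.462 -0.177  0.02 ] [ 0.464 -0.129  0.03 ]
215 6 [ 0.45  -0.179  0.023] [ 0.452 -0.125  0.031]
219 0  
bench 0.0007861793876570348
```

View pics/c1.png

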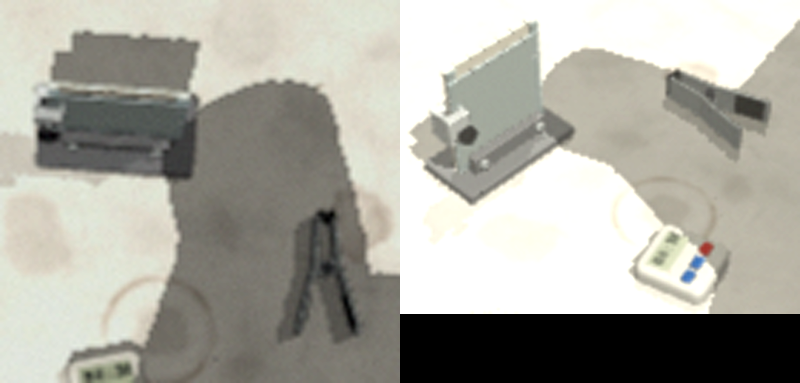

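```bash
cat >> h.py <<'E'
from scipy.spatial.transform import Rotation as Ro
def go(x,y,z,yaw):
    "tool-frame shift (units of 200mm) and turn (of 360deg) to get there; yaw = angle of tool x, deg"
    s=status.observe();R=Ro.from_quat(s['tool_rot']).as_matrix()
    d=R.T@(np.array([x,y,z])-s['position'])
    cur=np.degrees(np.arctan2(R[1,0],R[0,0]));t=-((yaw-cur+180)%360-180)
    print('now',s['position'].round(4),'yaw',cur.round(2),'tilt',R[:,2].round(4),'f',s['force'].round(1),'gap',s['finger_gap'],'t',s['time'])
    print('mm',(d*1000).round(1),'units',(d/.2).round(4),'turn',round(t/360,4),'deg',t)
E
python3 - <<'E'
from h import *
for n,(c0,c1,r0,r1) in dict(top=(225,300,120,180),scene=(190,260,140,215)).items():
    f=np.load('pics/%s0.npz'%n);P=pts(f['d'],optics.get_calibration(n))[r0:r1,c0:c1].reshape(-1,3);P=P[P[:,0]<.75]
    for a,b in((.04,.055),(.1,.115),(.115,.129),(.129,.14)):
        q=P[(P[:,2]>a)&(P[:,2]<b)]
        if len(q)<8: continue
        l=cv2.minAreaRect((q[:,:2]*1000).astype(np.float32));print(n,a,len(q),l)
go(.464,-.154,.231,-2)
E
```

```text
top 0.04 42 ((625.6793212890625, 13.903785705566406), (95.94522857666016, 1.9118634462356567), 84.50204467773438)
top 0.1 62 ((628.4854736328125, 19.225135803222656), (109.93787384033203, 6.322348117828369), 84.05543518066406)
top 0.115 113 ((628.5437622070312, 19.256942749023438), (108.77605438232422, 7.306712627410889), 84.4862289428711)
top 0.129 76 ((630.442138671875, 19.39706802368164), (107.97956848144531, 8.960433006286621), 84.87875366210938)
scene 0.04 114 ((628.5795288085938, 23.849044799804688), (109.65193939208984, 5.416805267333984), 84.09624481201172)
scene 0.1 151 ((628.4729614257812, 24.12981414794922), (110.1816635131836, 11.8574857711792), 80.56035614013672)
scene 0.115 192 ((630.4747314453125, 23.30248260498047), (109.22645568847656, 10.520216941833496), 84.28699493408203)
scene 0.129 87 ((632.229248046875, 23.280044555664062), (110.0777587890625, 10.21786880493164), 83.50531768798828)
now [ 0.157  -0.6563  0.2306] yaw 13.45 tilt [-2.e-04  1.e-03 -1.e+00] f [0.8 0.9 1.1] gap 0.08533807440550786 t 0.1
mm [ 4.154e+02 -4.171e+02  1.000e-01] units [ 2.0772e+00 -2.0855e+00  4.0000e-04] turn 0.0429 deg 15.454011636020539
```

Emit:
jog_arm(series=[{"tx": 0.7,"ty": -0.7},{"tx": 0.7,"ty": -0.7},{"tx": 0.7,"ty": -0.7},{"tx": 0.7,"ty": -0.7},{"tx": 0.7,"ty": -0.7}])

```text
schema error: expected keys fingers, tx, ty, tz, turn
```

Emit:
jog_arm(series=[{"tx": 0.7,"ty": -0.7},{"tx": 0.7,"ty": -0.7},{"tx": 0.7,"ty": -0.7},{"tx": 0.7,"ty": -0.7},{"tx": 0.7,"ty": -0.7}])

```text
schema error: expected keys fingers, tx, ty, tz, turn
```

Emit:
jog_arm(series=[{"tx": 0.68,"ty": -0.68,"turn": 0.043},{"tx": 0.68,"ty": -0.68,"turn": 0.043},{"tx": 0.68,"ty": -0.68,"turn": 0.043},{"tx": 0.68,"ty": -0.68,"turn": 0.043},{"tx": 0.68,"ty": -0.68,"turn": 0.043}])

```text
schema error: expected keys fingers, tx, ty, tz, turn
```

Run:
```python
from h import *
go(.464,-.154,.231,-2)
k=optics.get_calibration('wrist');p,d=optics.camera('wrist');np.savez('pics/w1.npz',p=p,d=d,**k)
cv2.imwrite('pics/w1.png',cv2.convertScaleAbs(p,alpha=1.5)[:,:,::-1])
P=pts(d,k);m=(d>0)&(P[...,2]>.015)&(P[...,2]<.045)&(abs(P[...,0]-.5)<.09)&(abs(P[...,1]+.154)<.06)
Q=P[m];print(len(Q))
for x in np.arange(.43,.57,.01):
    q=Q[abs(Q[:,0]-x)<.002]
    if len(q): print(x.round(3),len(q),q[:,1].min().round(4),q[:,1].max().round(4),q[:,2].max().round(4))
print(Q.min(0),Q.max(0),cv2.minAreaRect((Q[:,:2]*1000).astype(np.float32)))
```

```text
now [ 0.157  -0.6563  0.2306] yaw 13.45 tilt [-2.e-04  1.e-03 -1.e+00] f [0.8 0.9 1.1] gap 0.08533807440550786 t 0.1
mm [ 4.154e+02 -4.171e+02  1.000e-01] units [ 2.0772e+00 -2.0855e+00  4.0000e-04] turn 0.0429 deg 15.454011636020539
0Traceback (most recent call last):
  File "<stdin>", line 10, in <module>
    return umr_minimum(a, axis, None, out, keepdims, initial, where)
ValueError: zero-size array to reduction operation minimum which has no identity
```

View pics/w1.png

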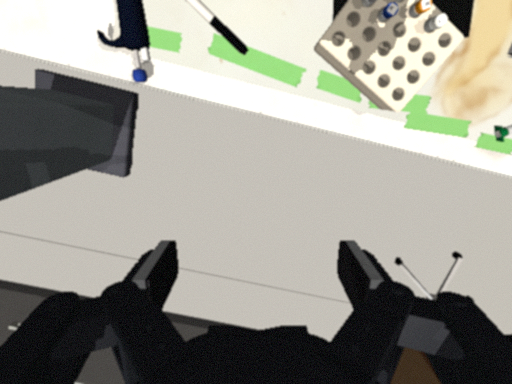

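Emit:
jog_arm(series=[{"fingers": 100,"tx": 0.7,"ty": -0.7,"tz": 0,"turn": 0},{"fingers": 100,"tx": 0.7,"ty": -0.7,"tz": 0,"turn": 0},{"fingers": 100,"tx": 0.7,"ty": -0.7,"tz": 0,"turn": 0},{"fingers": 100,"tx": 0.7,"ty": -0.7,"tz": 0,"turn": 0},{"fingers": 100,"tx": 0.7,"ty": -0.7,"tz": 0,"turn": 0}])

```text
time: 0.57
position: [0.2616, -0.4853, 0.2311]
tool_rot: [0.993, 0.117, 0.0, -0.0]
force: [0.6, -0.2, -0.4]
finger_gap: 0.0853
grasp_force: 0.0
```

Emit:
jog_arm(series=[{"fingers": 100,"tx": 0.7,"ty": -0.7,"tz": 0,"turn": 0},{"fingers": 100,"tx": 0.7,"ty": -0.7,"tz": 0,"turn": 0},{"fingers": 100,"tx": 0.7,"ty": -0.7,"tz": 0,"turn": 0},{"fingers": 100,"tx": 0.7,"ty": -0.7,"tz": 0,"turn": 0},{"fingers": 100,"tx": 0.7,"ty": -0.7,"tz": 0,"turn": 0}])

```text
time: 0.98
position: [0.3651, -0.3165, 0.2314]
tool_rot: [0.993, 0.117, 0.0, -0.0]
force: [-0.0, -1.1, 0.5]
finger_gap: 0.0852
grasp_force: 0.0
```

Emit:
jog_arm(series=[{"fingers": 100,"tx": 0.68,"ty": -0.68,"tz": 0,"turn": 0.043},{"fingers": 100,"tx": 0.68,"ty": -0.68,"tz": 0,"turn": 0.043},{"fingers": 100,"tx": 0.68,"ty": -0.68,"tz": 0,"turn": 0.043},{"fingers": 100,"tx": 0.68,"ty": -0.68,"tz": 0,"turn": 0.043},{"fingers": 100,"tx": 0.68,"ty": -0.68,"tz": 0,"turn": 0.043}])

```text
time: 1.4
position: [0.4655, -0.1528, 0.2314]
tool_rot: [1.0, -0.018, 0.0, -0.0]
force: [0.4, -1.1, 0.9]
finger_gap: 0.0856
grasp_force: 0.0
```

```bash
cat > look.py <<'E'
import sys;from h import *
n=sys.argv[1];go(.464,-.154,.231,-2)
k=optics.get_calibration('wrist');p,d=optics.camera('wrist');np.savez('pics/%s.npz'%n,p=p,d=d,**k)
cv2.imwrite('pics/%s.png'%n,cv2.convertScaleAbs(p,alpha=1.5)[:,:,::-1])
P=pts(d,k);m=(d>0)&(P[...,2]>.015)&(P[...,2]<.045)&(abs(P[...,0]-.5)<.09)&(abs(P[...,1]+.154)<.06)
Q=P[m];print(len(Q))
for x in np.arange(.43,.57,.01):
    q=Q[abs(Q[:,0]-x)<.002]
    if len(q): print(x.round(3),len(q),q[:,1].min().round(4),q[:,1].max().round(4),q[:,2].max().round(4))
if len(Q):print(Q.min(0),Q.max(0),cv2.minAreaRect((Q[:,:2]*1000).astype(np.float32)))
E
python3 look.py w2
```

```text
now [ 0.4655 -0.1528  0.2314] yaw -2.04 tilt [ 4.e-04  1.e-04 -1.e+00] f [ 0.4 -1.1  0.9] gap 0.08561863757162565 t 1.4
mm [-1.4  1.2  0.4] units [-0.0072  0.0061  0.0018] turn -0.0001 deg -0.038847166061572125
778
0.45 1 -0.177 -0.177 0.0273
0.46 25 -0.1784 -0.1264 0.0295
0.47 27 -0.176 -0.1296 0.0289
0.48 26 -0.1736 -0.1327 0.0289
0.49 20 -0.1712 -0.1358 0.0294
0.5 23 -0.1678 -0.1388 0.0292
0.51 63 -0.1656 -0.1418 0.0296
0.52 22 -0.1645 -0.1436 0.0293
0.53 21 -0.1636 -0.1453 0.0286
0.54 24 -0.1639 -0.1457 0.0295
0.55 43 -0.163 -0.1461 0.0299
[ 0.45188219 -0.17958705  0.01569347] [ 0.55620206 -0.12610146  0.02994207] ((504.3714904785156, -154.7019500732422), (53.45616912841797, 103.23995208740234), 87.85767364501953)
```

View pics/w2.png

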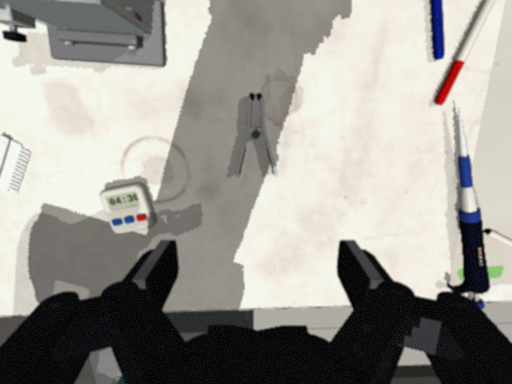

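Emit:
jog_arm(series=[{"fingers": 100,"tx": 0.022,"ty": 0,"tz": 0.9,"turn": -0.001},{"fingers": 100,"tx": 0.022,"ty": 0,"tz": 0.9,"turn": -0.001},{"fingers": 100,"tx": 0.022,"ty": 0,"tz": 0.9,"turn": -0.001},{"fingers": 100,"tx": 0.022,"ty": 0,"tz": 0.9,"turn": -0.001},{"fingers": 100,"tx": 0.022,"ty": 0,"tz": 0.9,"turn": -0.001}])

```text
time: 1.87
position: [0.4666, -0.1542, 0.0451]
tool_rot: [1.0, -0.014, -0.003, -0.001]
force: [-0.3, -0.8, -0.7]
finger_gap: 0.0855
grasp_force: 0.0
```

```bash
python3 look.py w3 | head -20
python3 - <<'E'
from h import *
go(.470,-.1528,.003,-1.7)
E
```

```text
now [ 0.4666 -0.1542  0.0451] yaw -1.65 tilt [-0.0064  0.0025 -1.    ] f [-0.3 -0.8 -0.7] gap 0.08546422505580757 t 1.8667
mm [  -3.8   -0.5 -185.9] units [-0.0188 -0.0026 -0.9295] turn 0.001 deg 0.3453479766016585
3328
0.45 1 -0.1767 -0.1767 0.0271
0.46 92 -0.1787 -0.1266 0.0296
0.47 92 -0.176 -0.1291 0.0295
0.48 102 -0.174 -0.1317 0.0291
0.49 80 -0.1715 -0.1351 0.0293
0.5 97 -0.1685 -0.138 0.0296
0.51 275 -0.1656 -0.1417 0.0297
0.52 97 -0.1646 -0.1436 0.0293
0.53 113 -0.1641 -0.144 0.0296
0.54 117 -0.1638 -0.1452 0.0298
0.55 204 -0.1634 -0.1462 0.0297
[ 0.45157457 -0.17944743  0.01504066] [ 0.55578771 -0.12567914  0.03027804] ((504.1497497558594, -154.75051879882812), (53.735382080078125, 103.06832122802734), 87.4231185913086)
now [ 0.4664 -0.1542  0.0449] yaw -1.66 tilt [-0.0073  0.0029 -1.    ] f [-2.2  0.6 -3.4] gap 0.08530767121341372 t 1.9167
mm [ 3.8 -1.4 41.9] units [ 0.0191 -0.0069  0.2095] turn 0.0001 deg 0.03935725064292228
```

View pics/w3.png

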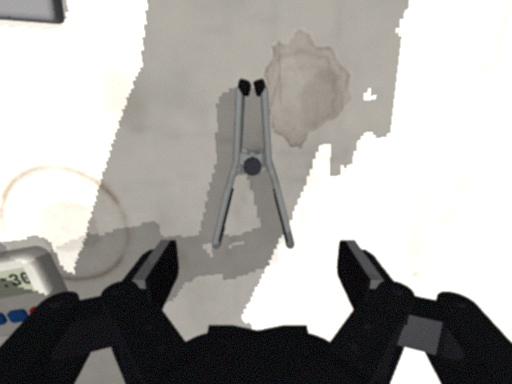

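Emit:
jog_arm(series=[{"fingers": 100,"tx": 0,"ty": 0,"tz": 0,"turn": 0},{"fingers": 100,"tx": 0,"ty": 0,"tz": 0,"turn": 0}])

```text
time: 2.08
position: [0.4698, -0.1555, 0.0527]
tool_rot: [1.0, -0.015, 0.001, 0.0]
force: [1.0, 0.3, 1.4]
finger_gap: 0.0856
grasp_force: 0.0
```

Run:
```python
from h import *
go(.470,-.1528,.003,-1.7)
```

```text
now [ 0.4698 -0.1555  0.0527] yaw -1.67 tilt [ 1.1e-03 -4.0e-04 -1.0e+00] f [1.  0.3 1.4] gap 0.08558254974704213 t 2.0833
mm [ 0.1 -2.8 49.7] units [ 0.0005 -0.0139  0.2483] turn 0.0001 deg 0.029732246594647904
```

Emit:
jog_arm(series=[{"fingers": 100,"tx": 0,"ty": -0.01,"tz": 0.08,"turn": 0},{"fingers": 100,"tx": 0,"ty": -0.01,"tz": 0.15,"turn": 0},{"fingers": 100,"tx": 0,"ty": -0.01,"tz": 0.2,"turn": 0},{"fingers": 100,"tx": 0,"ty": -0.01,"tz": 0.23,"turn": 0},{"fingers": 100,"tx": 0,"ty": -0.01,"tz": 0.23,"turn": 0}])

```text
time: 2.5
position: [0.4693, -0.1534, 0.0052]
tool_rot: [1.0, -0.015, -0.0, -0.0]
force: [-0.1, 0.4, -0.2]
finger_gap: 0.0853
grasp_force: 0.0
```

Run:
```python
from h import *
go(.470,-.1528,.003,-1.7)
```

```text
now [ 0.4693 -0.1534  0.0052] yaw -1.67 tilt [-1.e-04  0.e+00 -1.e+00] f [-0.1  0.4 -0.2] gap 0.0852633022332179 t 2.5
mm [ 0.7 -0.6  2.2] units [ 0.0034 -0.0029  0.0112] turn 0.0001 deg 0.03132319661739302
```

Emit:
jog_arm(series=[{"fingers": 60,"tx": 0.003,"ty": -0.003,"tz": 0.01,"turn": 0},{"fingers": 45,"tx": 0.003,"ty": -0.003,"tz": 0.01,"turn": 0},{"fingers": 10,"tx": 0.003,"ty": -0.003,"tz": 0.01,"turn": 0},{"fingers": 0,"tx": 0.003,"ty": -0.003,"tz": 0.01,"turn": 0},{"fingers": 0,"tx": 0.003,"ty": -0.003,"tz": 0.01,"turn": 0}], force=40)

```text
time: 2.92
position: [0.4708, -0.153, 0.0048]
tool_rot: [1.0, -0.015, 0.001, 0.0]
force: [0.1, 5.9, 13.5]
finger_gap: 0.0256
grasp_force: 15.7
```

Emit:
jog_arm(series=[{"fingers": 0,"tx": 0,"ty": 0,"tz": 0,"turn": 0},{"fingers": 0,"tx": 0,"ty": 0,"tz": 0,"turn": 0},{"fingers": 0,"tx": 0,"ty": 0,"tz": 0,"turn": 0},{"fingers": 0,"tx": 0,"ty": 0,"tz": 0,"turn": 0},{"fingers": 0,"tx": 0,"ty": 0,"tz": 0,"turn": 0}], force=40)

```text
time: 3.33
position: [0.4709, -0.1529, 0.0049]
tool_rot: [1.0, -0.014, 0.001, 0.0]
force: [-2.1, 1.7, 11.7]
finger_gap: 0.0243
grasp_force: 39.2
```

```bash
python3 look.py w4
```

```text
now [ 0.4709 -0.1529  0.0049] yaw -1.66 tilt [ 2.3e-03 -6.0e-04 -1.0e+00] f [-2.1  1.7 11.7] gap 0.024306505587239784 t 3.3333
mm [  -6.3    1.4 -226.1] units [-0.0317  0.0069 -1.1304] turn 0.0009 deg 0.3399566981559019
8003
0.46 219 -0.1683 -0.1398 0.0436
0.47 257 -0.1682 -0.1406 0.0441
0.48 1061 -0.1777 -0.129 0.0449
0.49 149 -0.1673 -0.1422 0.0293
0.5 158 -0.1674 -0.1427 0.0302
0.51 430 -0.1674 -0.1433 0.0295
0.52 217 -0.1697 -0.1417 0.0293
0.53 220 -0.1717 -0.1399 0.0294
0.54 240 -0.1739 -0.1382 0.0301
0.55 344 -0.176 -0.1364 0.0299
[ 0.45231361 -0.18047603  0.01501   ] [ 0.55746562 -0.12661491  0.04497277] ((504.8568420410156, -153.9751434326172), (53.87588882446289, 104.76377868652344), 89.12242889404297)
```

View pics/w4.png

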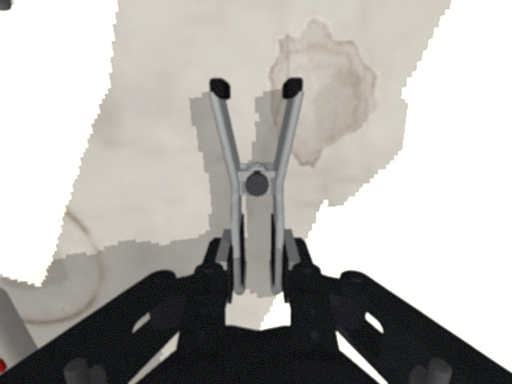

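Emit:
jog_arm(series=[{"fingers": 0,"tx": 0,"ty": 0,"tz": 0,"turn": 0},{"fingers": 0,"tx": 0,"ty": 0,"tz": -0.05,"turn": 0},{"fingers": 0,"tx": 0,"ty": 0,"tz": -0.15,"turn": 0},{"fingers": 0,"tx": 0,"ty": 0,"tz": -0.3,"turn": 0},{"fingers": 0,"tx": 0,"ty": 0,"tz": -0.4,"turn": 0}], force=60)

```text
time: 3.8
position: [0.4701, -0.1528, 0.0861]
tool_rot: [1.0, -0.015, 0.001, 0.0]
force: [0.4, -1.1, -0.5]
finger_gap: 0.023
grasp_force: 59.4
```

Emit:
jog_arm(series=[{"fingers": 0,"tx": 0,"ty": 0,"tz": 0,"turn": 0},{"fingers": 0,"tx": 0,"ty": 0,"tz": 0,"turn": 0},{"fingers": 0,"tx": 0,"ty": 0,"tz": 0,"turn": 0}])

```text
time: 4.05
position: [0.4696, -0.1526, 0.0828]
tool_rot: [1.0, -0.015, -0.0, -0.0]
force: [0.4, -0.4, -1.7]
finger_gap: 0.0234
grasp_force: 59.4
```

```bash
cat > clip.py <<'E'
import sys;from h import *
s=status.observe();go(.6125,-.165,.12,84.3)
k=optics.get_calibration('wrist');p,d=optics.camera('wrist');np.savez('pics/%s.npz'%sys.argv[1],p=p,d=d,**k)
R=Ro.from_quat(s['tool_rot']).as_matrix();T=s['position']
print('cam in tool',(R.T@(-k['R'].T@k['t']-T)).round(3))
L=(pts(d,k)-T)@R   # tool frame
m=(d>0)&(abs(L[...,2]+.009)<.022)&(abs(L[...,1])<.035)&(L[...,0]>.02)&(L[...,0]<.1)
Q=L[m];top=Q[Q[:,2]<np.percentile(Q[:,2],60)]
print('x max',np.percentile(Q[:,0],99.5))
for x in np.arange(.025,.09,.01):
    q=top[abs(top[:,0]-x)<.003]
    if len(q): a,b=q[:,1].min(),q[:,1].max();print(x.round(3),len(q),'edges',a.round(4),b.round(4),'mid',((a+b)/2).round(4),'top z',np.median(q[:,2]).round(4))
E
python3 clip.py w5
```

```text
now [ 0.4696 -0.1526  0.0828] yaw -1.67 tilt [-5.e-04  2.e-04 -1.e+00] f [ 0.4 -0.4 -1.7] gap 0.023377798212308495 t 4.05
mm [143.2   8.3 -37.2] units [ 0.716   0.0413 -0.1862] turn -0.2388 deg -85.96667060483554
cam in tool [ 0.076  0.001 -0.143]
x max 0.08618248663382098
0.025 183 edges -0.0111 0.0138 mid 0.0014 top z -0.0225
0.035 262 edges -0.0109 0.0136 mid 0.0014 top z -0.0224
0.045 382 edges -0.0118 0.0145 mid 0.0014 top z -0.0225
0.055 229 edges -0.0141 0.0164 mid 0.0012 top z -0.0223
0.065 249 edges -0.0159 0.0185 mid 0.0013 top z -0.0224
0.075 250 edges -0.0179 0.0202 mid 0.0011 top z -0.0223
0.085 302 edges -0.0181 0.0205 mid 0.0012 top z -0.0223
```

Emit:
jog_arm(series=[{"fingers": 0,"tx": 0.1,"ty": 0.1,"tz": -0.05,"turn": -0.0194},{"fingers": 0,"tx": 0.25,"ty": 0.15,"tz": -0.1,"turn": -0.0388},{"fingers": 0,"tx": 0.4,"ty": 0.15,"tz": -0.1,"turn": -0.0582},{"fingers": 0,"tx": 0.55,"ty": 0.15,"tz": -0.1,"turn": -0.0776},{"fingers": 0,"tx": 0.65,"ty": 0.15,"tz": -0.1,"turn": -0.097}])

```text
time: 4.52
position: [0.6006, -0.1865, 0.1017]
tool_rot: [0.957, 0.289, -0.001, -0.001]
force: [0.6, -1.0, -0.9]
finger_gap: 0.023
grasp_force: 59.5
```

Emit:
jog_arm(series=[{"fingers": 0,"tx": 0,"ty": 0,"tz": 0,"turn": -0.0194},{"fingers": 0,"tx": 0,"ty": 0,"tz": 0,"turn": -0.0388},{"fingers": 0,"tx": 0,"ty": 0,"tz": 0,"turn": -0.0582},{"fingers": 0,"tx": 0,"ty": 0,"tz": 0,"turn": -0.0776},{"fingers": 0,"tx": 0,"ty": 0,"tz": 0,"turn": -0.097}])

```text
time: 4.93
position: [0.5985, -0.1862, 0.1016]
tool_rot: [0.826, 0.563, -0.001, -0.001]
force: [0.5, -0.4, -0.3]
finger_gap: 0.0231
grasp_force: 59.4
```

Emit:
jog_arm(series=[{"fingers": 0,"tx": 0,"ty": 0,"tz": 0,"turn": -0.0194},{"fingers": 0,"tx": 0,"ty": 0,"tz": 0,"turn": -0.0388},{"fingers": 0,"tx": 0,"ty": 0,"tz": 0,"turn": -0.0446},{"fingers": 0,"tx": 0,"ty": 0,"tz": 0,"turn": -0.0446},{"fingers": 0,"tx": 0,"ty": 0,"tz": 0,"turn": -0.0446}])

```text
time: 5.35
position: [0.5986, -0.1864, 0.1022]
tool_rot: [0.742, 0.67, -0.0, -0.001]
force: [-0.1, -0.4, -0.8]
finger_gap: 0.0231
grasp_force: 59.4
```

```bash
python3 clip.py w6
python3 - <<'E'
from h import *
k=optics.get_calibration('wrist');f=np.load('pics/w6.npz');P=pts(f['d'],k)
cv2.imwrite('pics/w6.png',cv2.convertScaleAbs(f['p'],alpha=1.3)[:,:,::-1])
for a,b in((.05,.09),(.09,.115),(.115,.126),(.126,.14)):
    q=P[(P[...,2]>a)&(P[...,2]<b)&(f['d']>0)&(P[...,1]>-.05)&(P[...,0]>.58)]
    if len(q)>9:print(a,len(q),cv2.minAreaRect((q[:,:2]*1000).astype(np.float32)),q.min(0),q.max(0))
E
```

```text
now [ 0.5986 -0.1864  0.1022] yaw 84.12 tilt [-1.5e-03  5.0e-04 -1.0e+00] f [-0.1 -0.4 -0.8] gap 0.02307532259432426 t 5.35
mm [ 22.7  11.6 -17.8] units [ 0.1134  0.058  -0.089 ] turn -0.0005 deg -0.17930479819284528
cam in tool [ 0.075 -0.    -0.143]
x max 0.08531153035541778
0.025 180 edges -0.0131 0.0118 mid -0.0007 top z -0.0225
0.035 297 edges -0.0128 0.0115 mid -0.0006 top z -0.0224
0.045 343 edges -0.0141 0.0125 mid -0.0008 top z -0.0224
0.055 229 edges -0.0161 0.0147 mid -0.0007 top z -0.0222
0.065 238 edges -0.0183 0.0165 mid -0.0009 top z -0.0224
0.075 256 edges -0.0203 0.0183 mid -0.001 top z -0.0222
0.085 252 edges -0.0201 0.0184 mid -0.0008 top z -0.0223
```

View pics/w6.png

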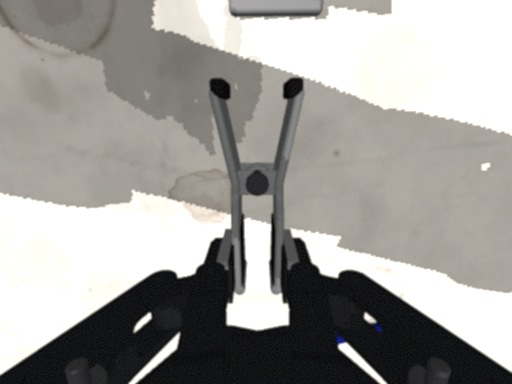

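Emit:
jog_arm(series=[{"fingers": 0,"tx": 0,"ty": 0.02,"tz": -0.15,"turn": 0},{"fingers": 0,"tx": 0.05,"ty": 0.055,"tz": -0.32,"turn": 0},{"fingers": 0,"tx": 0.2,"ty": 0.055,"tz": -0.32,"turn": 0},{"fingers": 0,"tx": 0.33,"ty": 0.055,"tz": -0.32,"turn": 0},{"fingers": 0,"tx": 0.4,"ty": 0.055,"tz": -0.32,"turn": 0}])

```text
time: 5.82
position: [0.6182, -0.106, 0.1675]
tool_rot: [0.742, 0.67, 0.0, 0.0]
force: [0.0, 0.2, -1.7]
finger_gap: 0.0229
grasp_force: 59.4
```

Emit:
jog_arm(series=[{"fingers": 0,"tx": 0,"ty": 0,"tz": 0,"turn": 0},{"fingers": 0,"tx": 0,"ty": 0,"tz": 0,"turn": 0},{"fingers": 0,"tx": 0,"ty": 0,"tz": 0,"turn": 0}])

```text
time: 6.07
position: [0.6178, -0.1086, 0.1668]
tool_rot: [0.742, 0.67, -0.0, -0.0]
force: [-0.2, 0.6, -0.1]
finger_gap: 0.0227
grasp_force: 59.4
```

```bash
python3 clip.py w7
python3 - <<'E'
from h import *
k=optics.get_calibration('wrist');f=np.load('pics/w7.npz');P=pts(f['d'],k)
cv2.imwrite('pics/w7.png',cv2.convertScaleAbs(f['p'],alpha=1.3)[:,:,::-1])
s=status.observe();R=Ro.from_quat(s['tool_rot']).as_matrix();L=(P-s['position'])@R
for a,b in((.03,.1),(.1,.12),(.12,.128),(.128,.14)):
    m=(P[...,2]>a)&(P[...,2]<b)&(f['d']>0)&(P[...,1]>-.06)&(P[...,0]>.58)
    q=L[m]
    if len(q)>9:
        print(a,len(q),q.min(0).round(4),q.max(0).round(4))
        for x in np.arange(.07,.14,.01):
            g=q[abs(q[:,0]-x)<.004]
            if len(g)>3:print('  ',x.round(3),g[:,1].min().round(4),g[:,1].max().round(4))
E
```

```text
now [ 0.6178 -0.1086  0.1668] yaw 84.2 tilt [-7.e-04 -2.e-04 -1.e+00] f [-0.2  0.6 -0.1] gap 0.022668843904731294 t 6.0667
mm [-56.7   0.5  46.9] units [-0.2834  0.0024  0.2343] turn -0.0003 deg -0.10168510353690863
cam in tool [ 0.075 -0.    -0.143]
x max 0.08526886048890264
0.025 190 edges -0.0131 0.0117 mid -0.0007 top z -0.0225
0.035 310 edges -0.0128 0.0115 mid -0.0007 top z -0.0226
0.045 343 edges -0.0142 0.0129 mid -0.0006 top z -0.0224
0.055 231 edges -0.016 0.0144 mid -0.0008 top z -0.0223
0.065 241 edges -0.0183 0.0165 mid -0.0009 top z -0.0224
0.075 262 edges -0.0203 0.0187 mid -0.0008 top z -0.0223
0.085 255 edges -0.02 0.0183 mid -0.0008 top z -0.0223
0.03 1969 [ 0.0849 -0.0152  0.0671] [0.1628 0.0185 0.1369]
   0.09 -0.0143 0.0183
   0.1 -0.015 0.0181
   0.11 -0.015 0.0179
   0.12 -0.0148 0.0185
   0.13 -0.0146 0.0183
   0.14 -0.0145 0.0181
0.1 45 [ 0.0837 -0.002   0.0469] [0.1335 0.0028 0.0666]
   0.09 -0.0007 0.0028
   0.11 -0.002 0.0005
   0.12 -0.002 0.0005
   0.13 -0.0019 -0.0001
0.12 413 [ 0.0852 -0.002   0.0438] [0.1343 0.0006 0.0469]
   0.09 -0.002 0.0006
   0.1 -0.002 0.0005
   0.11 -0.002 0.0005
   0.12 -0.0019 0.0005
   0.13 -0.0019 0.0005
0.128 716 [ 0.0742 -0.002   0.0318] [0.1307 0.0058 0.036 ]
   0.08 -0.0019 0.0054
   0.09 0.0029 0.0053
   0.1 0.0028 0.0057
   0.11 0.0027 0.0057
   0.12 0.0027 0.0056
   0.13 0.0026 0.0055
```

View pics/w7.png

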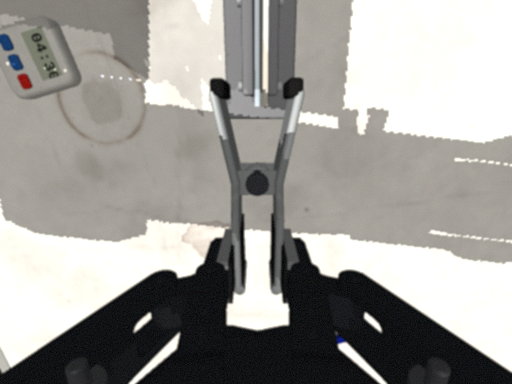

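Emit:
jog_arm(series=[{"fingers": 0,"tx": -0.1,"ty": 0,"tz": 0,"turn": 0},{"fingers": 0,"tx": -0.25,"ty": 0.013,"tz": 0,"turn": 0},{"fingers": 0,"tx": -0.25,"ty": 0.013,"tz": 0.15,"turn": 0},{"fingers": 0,"tx": -0.25,"ty": 0.013,"tz": 0.35,"turn": 0},{"fingers": 0,"tx": -0.25,"ty": 0.013,"tz": 0.5,"turn": 0}])

```text
time: 6.53
position: [0.6147, -0.1594, 0.0649]
tool_rot: [0.743, 0.67, -0.0, -0.0]
force: [-0.4, 0.5, -2.3]
finger_gap: 0.0233
grasp_force: 59.4
```

Emit:
jog_arm(series=[{"fingers": 0,"tx": 0,"ty": 0,"tz": 0,"turn": 0},{"fingers": 0,"tx": 0,"ty": 0,"tz": 0,"turn": 0},{"fingers": 0,"tx": 0,"ty": 0,"tz": 0,"turn": 0},{"fingers": 0,"tx": 0,"ty": 0,"tz": 0,"turn": 0}])

```text
time: 6.87
position: [0.6167, -0.1585, 0.0701]
tool_rot: [0.742, 0.671, 0.001, 0.001]
force: [-0.1, 0.3, -0.4]
finger_gap: 0.0228
grasp_force: 59.5
```

```bash
cat > rel.py <<'E'
import sys;from h import *
k=optics.get_calibration('wrist');f=np.load('pics/%s.npz'%sys.argv[1]);P=pts(f['d'],k)
cv2.imwrite('pics/%s.png'%sys.argv[1],cv2.convertScaleAbs(f['p'],alpha=1.3)[:,:,::-1])
s=status.observe();R=Ro.from_quat(s['tool_rot']).as_matrix();L=(P-s['position'])@R
for a,b in((.04,.1),(.1,.128),(.128,.14)):
    q=L[(P[...,2]>a)&(P[...,2]<b)&(f['d']>0)&(P[...,1]>-.045)&(P[...,0]>.58)&(abs(L[...,1])<.01)]
    if len(q)>5:print(a,len(q),q.min(0).round(4),q.max(0).round(4))
E
python3 clip.py w8; python3 rel.py w8
python3 - <<'E'
from h import *
# target: from hover pose (.6178,-.1086,.1668) shifted +6 mm tool x, +2.6 mm tool y
u=np.array([np.cos(np.radians(84.2)),np.sin(np.radians(84.2))]);v=np.array([u[1],-u[0]])
t=np.array([.6178,-.1086])+.006*u+.0026*v;go(*t,.067,84.2)
E
```

```text
now [ 0.6167 -0.1585  0.0701] yaw 84.22 tilt [ 0.0033 -0.001  -1.    ] f [-0.1  0.3 -0.4] gap 0.022822304414399183 t 6.8667
mm [ -6.9  -3.3 -49.9] units [-0.0345 -0.0167 -0.2494] turn -0.0002 deg -0.0834462614798781
cam in tool [ 0.075 -0.    -0.143]
x max 0.08524592791366976
0.025 187 edges -0.0131 0.0118 mid -0.0007 top z -0.0224
0.035 308 edges -0.0128 0.0115 mid -0.0006 top z -0.0225
0.045 336 edges -0.0142 0.0129 mid -0.0006 top z -0.0224
0.055 228 edges -0.0161 0.0148 mid -0.0007 top z -0.0223
0.065 247 edges -0.0182 0.0165 mid -0.0009 top z -0.0224
0.075 263 edges -0.0204 0.0186 mid -0.0009 top z -0.0223
0.085 248 edges -0.02 0.0183 mid -0.0008 top z -0.0223
0.04 172 [ 0.1233 -0.0062  0.0117] [0.1248 0.0018 0.0298]
now [ 0.6166 -0.1584  0.0699] yaw 84.23 tilt [ 0.0032 -0.001  -1.    ] f [-0.4 -0.6 -1.7] gap 0.02330254544072692 t 6.9167
mm [55.6 -1.2  2.9] units [ 0.2782 -0.0061  0.0145] turn 0.0001 deg 0.025219371408809366
```

Emit:
jog_arm(series=[{"fingers": 0,"tx": 0.05,"ty": -0.006,"tz": 0.01,"turn": 0},{"fingers": 0,"tx": 0.1,"ty": -0.006,"tz": 0.01,"turn": 0},{"fingers": 0,"tx": 0.13,"ty": -0.006,"tz": 0.01,"turn": 0},{"fingers": 0,"tx": 0.13,"ty": -0.006,"tz": 0.01,"turn": 0},{"fingers": 0,"tx": 0.13,"ty": -0.006,"tz": 0.01,"turn": 0}])

```text
time: 7.33
position: [0.6171, -0.1313, 0.0655]
tool_rot: [0.741, 0.671, 0.0, 0.0]
force: [-0.2, -0.3, -0.4]
finger_gap: 0.0229
grasp_force: 59.4
```

Emit:
jog_arm(series=[{"fingers": 0,"tx": 0,"ty": 0,"tz": 0,"turn": 0},{"fingers": 0,"tx": 0,"ty": 0,"tz": 0,"turn": 0},{"fingers": 0,"tx": 0,"ty": 0,"tz": 0,"turn": 0}])

```text
time: 7.58
position: [0.6169, -0.1322, 0.0653]
tool_rot: [0.742, 0.671, -0.0, -0.0]
force: [-0.4, -0.3, -1.7]
finger_gap: 0.0231
grasp_force: 59.4
```

```bash
python3 clip.py w9; python3 rel.py w9
```

```text
now [ 0.6169 -0.1322  0.0653] yaw 84.21 tilt [-1.e-04 -0.e+00 -1.e+00] f [-0.4 -0.3 -1.7] gap 0.02313300884103804 t 7.5833
mm [-33.1  -1.1 -54.7] units [-0.1653 -0.0055 -0.2736] turn -0.0002 deg -0.08597660853303069
cam in tool [ 0.075 -0.    -0.143]
x max 0.09791863536008714
0.025 188 edges -0.0131 0.0118 mid -0.0007 top z -0.0224
0.035 317 edges -0.0129 0.0115 mid -0.0007 top z -0.0225
0.045 351 edges -0.0142 0.0125 mid -0.0009 top z -0.0224
0.055 239 edges -0.0161 0.0148 mid -0.0007 top z -0.0223
0.065 254 edges -0.0184 0.0166 mid -0.0009 top z -0.0222
0.075 277 edges -0.0204 0.0186 mid -0.0009 top z -0.0222
0.085 260 edges -0.0201 0.0184 mid -0.0008 top z -0.0223
0.04 460 [ 0.0974 -0.0037 -0.0346] [0.0983 0.0042 0.0252]
0.1 701 [ 0.0971 -0.0037 -0.0627] [ 0.0983  0.0043 -0.0348]
0.128 347 [ 0.0971 -0.0037 -0.0703] [ 0.0988  0.0042 -0.0627]
```

Emit:
jog_arm(series=[{"fingers": 0,"tx": 0,"ty": 0.0055,"tz": -0.0125,"turn": 0},{"fingers": 0,"tx": 0.04,"ty": 0.0055,"tz": -0.0125,"turn": 0},{"fingers": 0,"tx": 0.08,"ty": 0.0055,"tz": -0.0125,"turn": 0},{"fingers": 0,"tx": 0.12,"ty": 0.0055,"tz": -0.0125,"turn": 0},{"fingers": 0,"tx": 0.145,"ty": 0.0055,"tz": -0.0125,"turn": 0}])

```text
time: 8.05
position: [0.621, -0.1019, 0.0678]
tool_rot: [0.742, 0.671, 0.0, -0.0]
force: [-0.5, 0.7, -0.9]
finger_gap: 0.0232
grasp_force: 59.4
```

Emit:
jog_arm(series=[{"fingers": 0,"tx": 0,"ty": 0,"tz": 0,"turn": 0},{"fingers": 0,"tx": 0,"ty": 0,"tz": 0,"turn": 0},{"fingers": 0,"tx": 0,"ty": 0,"tz": 0,"turn": 0},{"fingers": 0,"tx": 0,"ty": 0,"tz": 0,"turn": 0}])

```text
time: 8.38
position: [0.6209, -0.1034, 0.0678]
tool_rot: [0.742, 0.671, -0.0, 0.0]
force: [0.2, 0.0, -0.4]
finger_gap: 0.023
grasp_force: 59.4
```

```bash
python3 clip.py wa; python3 rel.py wa
python3 - <<'E'
from h import *
p,d=optics.camera('scene');q,e=optics.camera('top')
w=cv2.imread('pics/wa.png')
im=np.zeros((400,800,3),np.uint8);im[:300,:400]=cv2.resize(w,(400,300));im[:,400:]=cv2.resize(p[130:250,180:300],(400,400),interpolation=2)[:,:,::-1]
cv2.imwrite('pics/f.png',im)
E
```

```text
now [ 0.6209 -0.1034  0.0678] yaw 84.22 tilt [-0.e+00 -1.e-04 -1.e+00] f [ 0.2  0.  -0.4] gap 0.02301551720151114 t 8.3833
mm [-62.1  -2.2 -52.2] units [-0.3105 -0.011  -0.261 ] turn -0.0002 deg -0.07797183282238507
cam in tool [ 0.075 -0.    -0.143]
x max 0.09507121082823297
0.025 192 edges -0.0131 0.0117 mid -0.0007 top z -0.0224
0.035 294 edges -0.0128 0.0115 mid -0.0006 top z -0.0225
0.045 343 edges -0.0142 0.0125 mid -0.0008 top z -0.0224
0.055 235 edges -0.0161 0.0144 mid -0.0008 top z -0.0223
0.065 247 edges -0.0183 0.0166 mid -0.0008 top z -0.0224
0.075 264 edges -0.0202 0.0186 mid -0.0008 top z -0.0223
0.085 284 edges -0.0201 0.0184 mid -0.0008 top z -0.0225
0.04 225 [ 0.0777 -0.0019 -0.0313] [0.1172 0.0002 0.0275]
0.1 997 [ 0.0771 -0.0049 -0.0556] [ 0.1074 -0.0018 -0.038 ]
0.128 2138 [ 0.0686 -0.0048 -0.0673] [ 0.0996  0.0032 -0.063 ]
```

View pics/f.png

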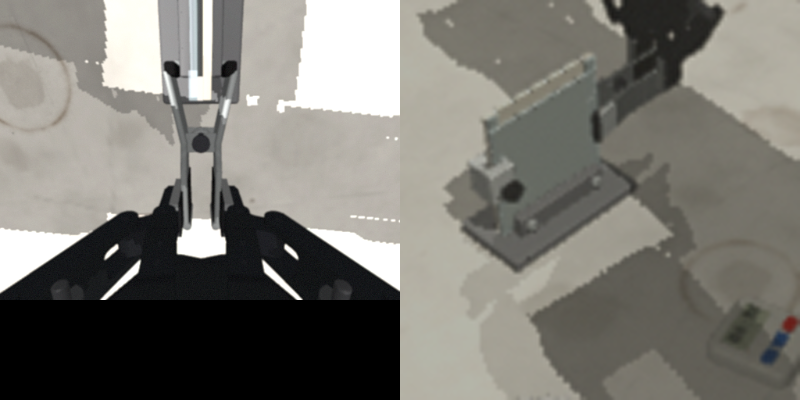

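The wrist view shows the cassette edge centred between the open lips, which reach 17 mm past it. The scene view shows the clip level at mid-height, with the clamp untouched.

```bash
python3 -c "
from workcell import robot
print(robot.hand_in())"
```

```text
the job is handed in; nothing more can be done
None
```

I handed the job in with the gripper holding the clip fully open around the cassette's bare right edge. The clip is level, square and centred on the plates at about mid-height, with neither jaw touching. The robot clock read about 8.5 s.

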